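# Shut the corkscrew flap and latch its sprung slide

### The job

Press the plywood flap lid fully shut over the corkscrew cell. Then push the red bar of the sprung slide towards the flap, past its stop pin, as far as it will go, and let it spring back so that it latches at its middle position with the tongue over the flap. Leave the openers and everything else in and around the drawer where they are.

Things in the scene. Friction and masses are not known exactly. Their poses are not given: they have to be found in the camera images.
- drawer: worn kitchen drawer set open on the worktop, fixed, 380 mm (its x) by 604 mm (its y), inner floor 8 mm above the worktop, walls 55 to 62 mm high, white front panel towards its -x; origin at the centre of its underside, z up
- divider: fixed plywood divider box in the drawer's near row, 150 mm (its x) by 280 mm (its y), 56 mm high; origin at the centre of its underside, z up. Its -y half is a cell of corkscrews under the flap; its +y half is a flat deck, 56 mm above the origin, that carries the slide
- stop_pin (a joint): brass sprung stop pin on the deck, on the divider's +x side of the slide's tongue: 0 = in; in m, grows as the slide's tooth pushes it out (up to 0.009). Its dark housing spans divider x 36 to 56 mm, y 24 to 44 mm, and is 19 mm high. Needs no touching
- flap (a joint): flap lid angle in rad: 0 = fully shut, flush with the deck; grows as its free edge rises (starts 0.5 to 0.95). The hinge is stiff enough for the flap to stay where it is left; 2 to 5 N down on its middle closes it, against a firm stop at 0.
- flap_axis (a point): middle of the hinge line of the flap, at the height of the flap's top face when shut. The hinge line is parallel to the divider's x and lies at the divider's -y end. The flap is a plate 130 mm (divider x) by 150 mm, 6 mm thick.
- flap_edge (a point): middle of the free edge of the flap, on its top face (brass strip); 151 mm from the hinge line. When shut it lies on the divider's +y side of the hinge, next to the deck.
- slide (a joint): travel of the sprung slide in m, along the divider's -y: 0 = at rest, drawn back from the flap (start); 0.042 = end stop. Spring 2.4 N at rest, 7.5 N at the end; up to 3 N more to pass the stop pin. Once past 0.022 the pin snaps in behind its tooth and, let go, the slide comes back and stays latched at about 0.022; let go short of that, it returns to 0
- push_face (a point): middle of the upright rear face (divider +y side) of the slide's red push bar, 24 mm above the deck, 11 mm below the bar's top; moves with the slide. The bar is 96 mm wide (divider x), 12 mm thick, from 5 to 35 mm above the deck; its front is sloped. Push this face towards the divider's -y. Behind it lie only the bare deck (23 mm of it) and low things in the drawer
- can_opener: bystander: cast bronze can opener, lying, about 115 mm long and 12 mm high, in an open cell of the far row of the drawer; origin underneath
- corkscrew: bystander: corkscrew with stag-horn handle 90 mm wide, lying, 100 mm long and 20 mm high, in an open cell of the far row; origin underneath
- stopper: bystander: blue glass bottle stopper standing on its head, 46 mm wide, 52 mm high, in an open cell of the far row; origin underneath
- lifter: bystander: pitted steel crown cap lifter, lying, about 112 mm long and 8 mm high, in an open cell of the far row; origin underneath
- tin: bystander: round copper tin, 64 mm across, 34 mm high, in the drawer's near row on the deck side of the divider; origin underneath
- cork: bystander: upright cork, 28 mm across, 40 mm high, in the drawer's near row on the hinge side of the divider; origin underneath
- mug: bystander: white mug, 80 mm across, 90 mm high, on the worktop left of the drawer; origin underneath
- jar: bystander: amber jar, 76 mm across, 110 mm high, on the worktop right of the drawer; origin underneath

How it is judged:
By the outcome, as a careful person would: the job done as asked, in the order asked, and still so for the second after the job is handed in, with the robot touching nothing.
It also fails if it takes over 38 s, if anything falls off the work surface, if the arm or the gripper's body presses on something with over 40 N, if the wrist force passes 120 N, or if a joint passes its speed limit or range.

### The arm

A 6-joint arm with a two-finger parallel gripper is mounted at the origin on the work surface. World frame = base frame: x ahead of the robot, y to its left, z up, the work surface at z = 0. Lengths are in m, angles in rad, forces in N, time in s.
With the tool pointing down it reaches from about 0.4 to 0.825 m from the base axis. Payload 7 kg.
Tool frame: the origin (TCP) lies midway between the tips of the shut fingers; the grasp point (between the pads) lies 19 mm behind it (env.grasp_offset is the y of the grasp point in the tool frame, in m); y points along the fingers, z is the direction in which the jaws open and shut, and the axes are right-handed (so a half turn about y gives the same grasp; the last joint's range is limited). The gripper opens to 85 mm and grips with 20 to 120 N. Pads are 22 mm wide; open, the fingers measure 114 mm over their backs; the gripper's body (76 mm by 85 mm) begins 54 mm behind the grasp point. The pads swing forward as they close: fully open they stand 13 mm farther back than shut.
Start: joints at [-1.055, 0.359, 0.012, 0, -1.224, -0.288], TCP at [0.152, -0.658, 0.231] pointing down, gripper open.
Joint ranges: [-3.07, 3.07], [-1.43, 2.12], [-1.02, 1.25], [-3.03, 1.67], [-3.05, -0], [-3.03, 3.03]. Speed limits (rad/s): [2.39, 2.39, 3.01, 3.14, 3.14, 3.14].

### API

Orientations are given as a 3x3 rotation matrix whose columns are the frame's x, y, z axes.
In Python, from cell import readout, get_image, order, env gives the robot as it stands.
- The arm moves only by the shell command python3 -m creep 'ROWS'. ROWS is JSON, a list of rows, each an object of numbers: "ax", "ay", "az": the turn, a rotation vector about the tool's x, y, z as a fraction of full scale; "x", "y", "z": the shift along the tool's x, y, z as a fraction of full scale; "grip": the gripper's target within -1 to 1 (shut at 1, half-way at 0, fully open at -1). In form: [{"ax": .., "ay": .., "az": .., "x": .., "y": .., "z": .., "grip": ..}, ...]. A call has 1 to 20 rows; each row is the pose to reach, as a shift and turn from the pose commanded when the call began, along the tool's axes at that moment, turning the shorter way round; what a row does not reach only later rows make up. Full scale, the value 1, is 200 mm for a shift and 360 degrees for a turn. A row lasts 1/12 s, in which the tool goes at most 41.7 mm and 7.16 degrees, less where a joint would pass 70% of its speed; a pose out of reach is approached as far as the arm can. A call with a number of a shift or a turn outside -1 to 1 is refused whole. A call with a gripper value outside its range is refused whole. The fingers move at their own pace and stop on an object; the grip force is fixed at half the most. Time passes only in rows, so rows that repeat a pose let the fingers close. It gives the time, the measured TCP pose, the force and the opening at its end, in the units of the state.
- readout.get_state(): the state, without advancing time (a new reading comes with each control period).
- get_image(name): name is "side" or "top"; returns a dict with "pixels" (400x640x3 uint8, red, green, blue), "K" (3x3 intrinsics, pixels), "position" and "attitude" of the camera in the world. Camera axes: x right, y down, z forward; pixel columns grow to the right and rows downward; lengths in m; the calibration is good to about 2 mm. A picture is of the moment at which its call begins. There is no depth.
- order.close_job(): hands the job in, once; it reports no verdict.
The state is a dict: "time": time; "joint_positions": joint angles; "dq": joint speeds; "joint_torque": joint torques, N m; "tcp_pos": TCP position; "ee_rot": TCP orientation; "wrist_force": force on the tool from outside, world axes, zero at the start; "ft_torque": the same for the moment, N m; "finger_gap": opening from 0.0 (shut) to 1.0 (fully open).
Only numpy, scipy, OpenCV 4.12 (cv2) and the standard library are available. Lean on these libraries where they do the work, as an engineer would, in place of code of your own. Each camera call takes 0.05 s, during which the arm holds its last target.

## Working session

There is one attempt and no reset: what is moved stays moved. The work goes in short steps, Python scripts to look and compute and a shell command to move; the robot and the scene stay as the last step left them, time stands still between calls to the robot, and variables do not carry over. Pictures are saved under pics/ and viewed, and the job is handed in when it is done.

```bash
mkdir -p pics; ls; python3 - <<'E'
from cell import readout,get_image,env
import cv2,numpy as np
print(env.grasp_offset)
for n in("top","side"):
    d=get_image(n); cv2.imwrite(f"pics/{n}0.png",d["pixels"][:,:,::-1]); print(n,d["K"],d["position"],d["attitude"])
    np.savez(f"{n}0.npz",**{k:np.array(v) for k,v in d.items()})
print(readout.get_state())
E
```

```text
pics
-0.0187
top [[408.39035443   0.         317.00559769]
 [  0.         408.39035443 202.93192346]
 [  0.           0.           1.        ]] [ 3.69367624e-01 -1.04529374e-03  1.61819047e+00] [[ 0.0262165  -0.99069738  0.13353424]
 [-0.99963143 -0.02503887  0.01049092]
 [-0.00704978 -0.13376006 -0.99098867]]
side [[517.76211852   0.         332.90730029]
 [  0.         517.76211852 193.98599375]
 [  0.           0.           1.        ]] [ 0.84623776 -1.24865283  1.24674997] [[ 0.97473756  0.1441114  -0.17064173]
 [ 0.22308185 -0.66580815  0.71199297]
 [-0.01100835 -0.73207336 -0.68113685]]
{'time': 0.1, 'joint_positions': array([-1.05486807e+00,  3.59345705e-01,  1.11864295e-02, -3.13763882e-04,
       -1.22409332e+00, -2.88127351e-01]), 'dq': array([-0.00179715,  0.00052419,  0.00101324,  0.00125394,  0.00071155,
        0.00068669]), 'joint_torque': array([-1.17826039e-03, -5.84764266e+01,  2.94109565e+01,  6.95465863e+00,
       -3.18305523e-03,  5.76892859e-06]), 'tcp_pos': array([ 0.15234583, -0.65716129,  0.23045238]), 'ee_rot': array([[ 9.74189476e-01, -4.61746074e-04, -2.25731373e-01],
       [ 2.25731807e-01,  1.41227914e-03,  9.74188461e-01],
       [-1.31031989e-04, -9.99998896e-01,  1.48005825e-03]]), 'wrist_force': array([-0.2466053 , -0.00110438, -0.07278754]), 'ft_torque': array([-0.02748543,  0.00043346,  0.02840474]), 'finger_gap': 1.0017023299864212}
```

View pics/top0.png

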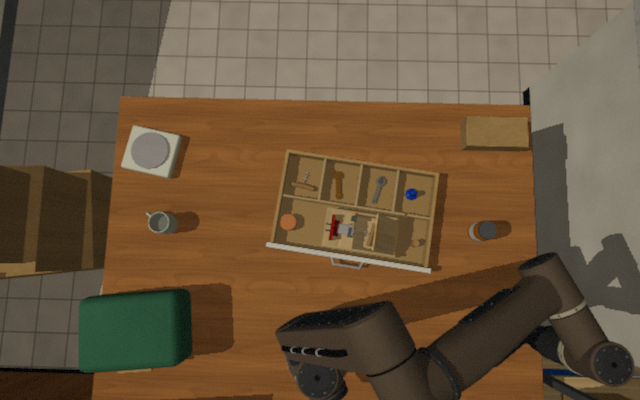

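View pics/side0.png

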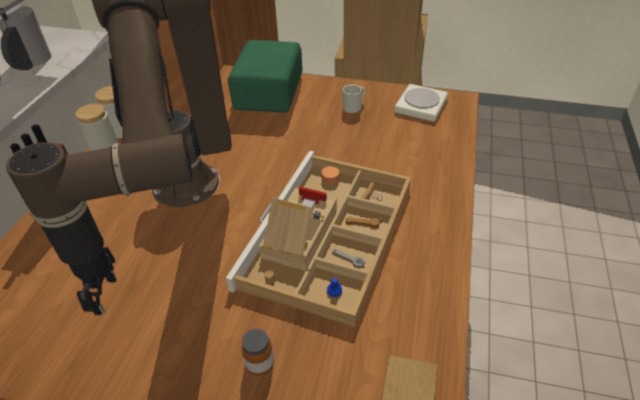

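```bash
cat > h.py <<'E'
import numpy as np,cv2
def load(f): return dict(np.load(f))
def ray(d,u,v):
    r=d["attitude"]@np.linalg.inv(d["K"])@np.array([u,v,1.]); return d["position"],r/np.linalg.norm(r)
def plane(d,u,v,z):
    p,r=ray(d,u,v); return p+r*(z-p[2])/r[2]
def proj(d,P):
    c=d["attitude"].T@(np.array(P)-d["position"]); c=d["K"]@c; return c[:2]/c[2]
def tri(d1,a,d2,b):
    p,r=ray(d1,*a);q,s=ray(d2,*b)
    t=np.linalg.lstsq(np.c_[r,-s],q-p,rcond=None)[0]
    A=p+r*t[0];B=q+s*t[1]; return (A+B)/2,np.linalg.norm(A-B)
E
python3 - <<'E'
from h import *
t=load("top0.npz")["pixels"][:,:,::-1]; s=load("side0.npz")["pixels"][:,:,::-1]
c=cv2.resize(t[140:280,260:450],None,fx=4,fy=4,interpolation=cv2.INTER_CUBIC); cv2.imwrite("pics/topc.png",c)
c=cv2.resize(s[145:325,225:415],None,fx=3.3,fy=3.3,interpolation=cv2.INTER_CUBIC); cv2.imwrite("pics/sidec.png",c)
E
```

```text
(no output)
```

View pics/topc.png

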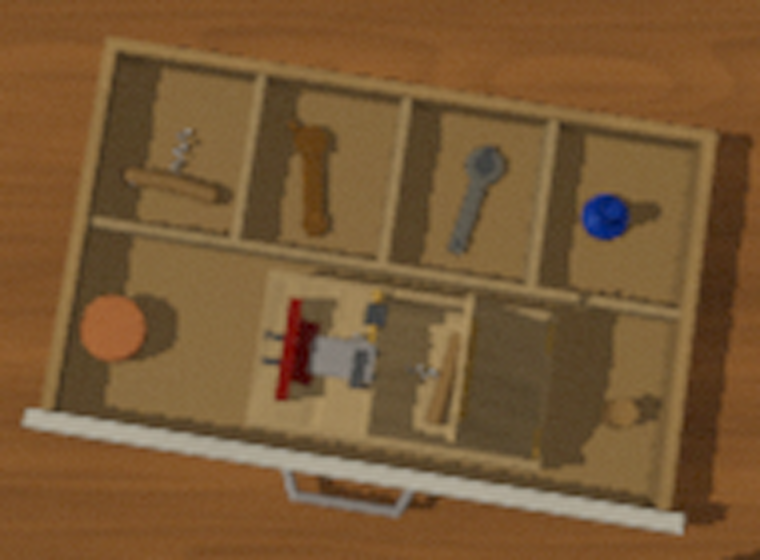

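View pics/sidec.png

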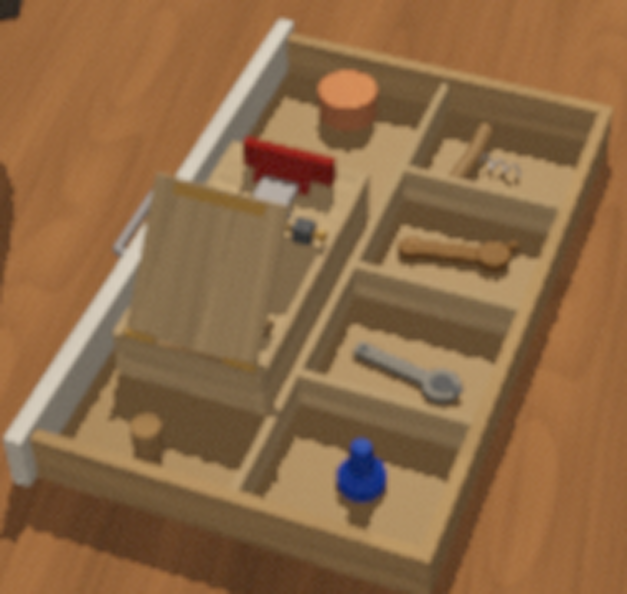

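```bash
python3 - <<'E'
from h import *
T=load("top0.npz");S=load("side0.npz")
tp=lambda u,v:(260+u/4-.4,140+v/4-.4)
sp=lambda u,v:(225+u/3.3-.35,145+v/3.3-.35)
np.set_printoptions(precision=4,suppress=True)
for n,a,b in[("free +x",(472,295),(285,215)),("free -x",(458,440),(158,178)),("hinge +x",(552,308),(255,368)),("hinge -x",(538,465),(122,335)),("bar +x",(297,300),(333,163)),("bar -x",(283,398),(246,138)),("drawer tl",(110,40),(608,105)),("drawer tr",(716,132),(433,560)),("cork",(625,410),(146,425)),("tin",(112,327),(347,90))]:
    print(n,*tri(T,tp(*a),S,sp(*b)))
hs=cv2.cvtColor(T["pixels"],cv2.COLOR_RGB2HSV); m=((hs[...,0]<5)|(hs[...,0]>174))&(hs[...,1]>200)&(hs[...,2]>60); m[:,:300]=0;m[:,350:]=0;m[:210]=0;m[245:]=0
m=m.astype(np.uint8); print(m.sum()); ys,xs=np.nonzero(m); print(list(zip(xs,ys))[:90])
E
```

```text
free +x [ 0.5305 -0.2032  0.1702] 0.004215269325977213
free -x [ 0.4045 -0.1897  0.1776] 0.0018184549056896259
hinge +x [ 0.5273 -0.2955  0.0662] 0.013593938096638624
hinge -x [ 0.3867 -0.2807  0.0586] 0.00362253100568985
bar +x [ 0.5331 -0.0489  0.0936] 0.0017757349869184382
bar -x [ 0.4408 -0.0377  0.0994] 0.0017432350547752161
drawer tl [0.7878 0.1384 0.0574] 0.0004974666529019534
drawer tr [ 0.7131 -0.4547  0.0532] 0.0033245689047890813
cork [ 0.4391 -0.3666  0.047 ] 0.0007930856806621232
tin [0.5068 0.1278 0.0366] 0.0013378457462315271
100
[(np.int64(333), np.int64(215)), (np.int64(334), np.int64(215)), (np.int64(333), np.int64(216)), (np.int64(334), np.int64(216)), (np.int64(333), np.int64(217)), (np.int64(334), np.int64(217)), (np.int64(333), np.int64(218)), (np.int64(334), np.int64(218)), (np.int64(332), np.int64(219)), (np.int64(333), np.int64(219)), (np.int64(334), np.int64(219)), (np.int64(332), np.int64(220)), (np.int64(333), np.int64(220)), (np.int64(335), np.int64(220)), (np.int64(332), np.int64(221)), (np.int64(333), np.int64(221)), (np.int64(334), np.int64(221)), (np.
[... 1631 characters left out ...]
.int64(331), np.int64(231)), (np.int64(332), np.int64(231)), (np.int64(333), np.int64(231)), (np.int64(334), np.int64(231)), (np.int64(335), np.int64(231)), (np.int64(330), np.int64(232)), (np.int64(331), np.int64(232)), (np.int64(332), np.int64(232)), (np.int64(333), np.int64(232)), (np.int64(334), np.int64(232)), (np.int64(335), np.int64(232)), (np.int64(330), np.int64(233)), (np.int64(331), np.int64(233)), (np.int64(332), np.int64(233)), (np.int64(333), np.int64(233)), (np.int64(335), np.int64(233)), (np.int64(330), np.int64(234)), (np.int64(331), np.int64(234)), (np.int64(332), np.int64(234)), (np.int64(333), np.int64(234)), (np.int64(334), np.int64(234)), (np.int64(335), np.int64(234))]
```

```bash
python3 -m creep '[{"x":0.2,"y":-0.1,"z":0.19,"ay":0.02,"grip":1},{"x":0.4,"y":-0.1,"z":0.37,"ay":0.04,"grip":1},{"x":0.6,"y":-0.1,"z":0.56,"ay":0.056,"grip":1},{"x":0.8,"y":-0.1,"z":0.74,"ay":0.056,"grip":1},{"x":1,"y":-0.1,"z":0.93,"ay":0.056,"grip":1},{"x":1,"y":-0.1,"z":0.93,"ay":0.056,"grip":1},{"x":1,"y":-0.1,"z":0.93,"ay":0.056,"grip":1},{"x":1,"y":-0.1,"z":0.93,"ay":0.056,"grip":1},{"x":1,"y":-0.1,"z":0.93,"ay":0.056,"grip":1}]'
cat > go.py <<'E'
import sys,numpy as np
from cell import readout
s=readout.get_state(); d=np.array(eval(sys.argv[1]))-s["tcp_pos"]
np.set_printoptions(precision=4,suppress=True)
print(s["time"],s["tcp_pos"],s["wrist_force"]); print(s["ee_rot"]); print("rows xyz",s["ee_rot"].T@d/.2)
E
python3 go.py '[.469,-.188,.24]'
```

```text
0.1 [ 0.1523 -0.6572  0.2305] [-0.2466 -0.0011 -0.0728]
[[ 0.9742 -0.0005 -0.2257]
 [ 0.2257  0.0014  0.9742]
 [-0.0001 -1.      0.0015]]
rows xyz [ 2.0719 -0.0452  1.9279]invalid input
```

```bash
python3 -m creep '[{"ax":0,"ay":0.02,"az":0,"x":0.2,"y":-0.1,"z":0.19,"grip":1},{"ax":0,"ay":0.04,"az":0,"x":0.4,"y":-0.1,"z":0.37,"grip":1},{"ax":0,"ay":0.056,"az":0,"x":0.6,"y":-0.1,"z":0.56,"grip":1},{"ax":0,"ay":0.056,"az":0,"x":0.8,"y":-0.1,"z":0.74,"grip":1},{"ax":0,"ay":0.056,"az":0,"x":1,"y":-0.1,"z":0.93,"grip":1},{"ax":0,"ay":0.056,"az":0,"x":1,"y":-0.1,"z":0.93,"grip":1},{"ax":0,"ay":0.056,"az":0,"x":1,"y":-0.1,"z":0.93,"grip":1},{"ax":0,"ay":0.056,"az":0,"x":1,"y":-0.1,"z":0.93,"grip":1},{"ax":0,"ay":0.056,"az":0,"x":1,"y":-0.1,"z":0.93,"grip":1},{"ax":0,"ay":0.056,"az":0,"x":1,"y":-0.1,"z":0.93,"grip":1}]'
python3 go.py '[.469,-.188,.24]'
```

```text
time: 0.93
tcp_pos: [0.3053, -0.4312, 0.2513]
ee_rot: [[0.992, -0.0, 0.123], [-0.123, 0.0, 0.992], [-0.0, -1.0, 0.0]]
wrist_force: [-0.5, -0.3, 0.7]
finger_gap: 0.002
0.9333 [ 0.3053 -0.4312  0.2513] [-0.458  -0.2821  0.7242]
[[ 0.9924 -0.0002  0.123 ]
 [-0.123   0.      0.9924]
 [-0.0002 -1.      0.    ]]
rows xyz [0.663  0.0562 1.3075]
```

```bash
python3 -m creep '[{"ax":0,"ay":0,"az":0,"x":0.3,"y":0,"z":0.3,"grip":1},{"ax":0,"ay":0,"az":0,"x":0.5,"y":0,"z":0.6,"grip":1},{"ax":0,"ay":0,"az":0,"x":0.66,"y":0,"z":0.8,"grip":1},{"ax":0,"ay":0,"az":0,"x":0.66,"y":0,"z":1,"grip":1},{"ax":0,"ay":0,"az":0,"x":0.66,"y":0,"z":1,"grip":1},{"ax":0,"ay":0,"az":0,"x":0.66,"y":0,"z":1,"grip":1},{"ax":0,"ay":0,"az":0,"x":0.66,"y":0,"z":1,"grip":1}]'
python3 go.py '[.469,-.188,.20]'
python3 - <<'E'
from h import *
from cell import get_image
for n in("top","side"):
    d=get_image(n);p=d["pixels"][:,:,::-1]
    p=p[140:280,260:450] if n=="top" else p[110:325,205:415]
    cv2.imwrite(f"pics/{n}1.png",cv2.resize(p,None,fx=2.7,fy=2.7,interpolation=cv2.INTER_CUBIC))
E
```

```text
time: 1.52
tcp_pos: [0.4634, -0.2467, 0.2508]
ee_rot: [[0.993, 0.0, 0.122], [-0.122, 0.0, 0.993], [-0.0, -1.0, 0.0]]
wrist_force: [-0.1, -0.6, -0.3]
finger_gap: -0.004
1.5167 [ 0.4634 -0.2467  0.2508] [-0.1183 -0.5568 -0.3403]
[[ 0.9925  0.      0.1219]
 [-0.1219  0.0003  0.9925]
 [-0.     -1.      0.0003]]
rows xyz [-0.0079  0.2543  0.2944]
```

View pics/side1.png

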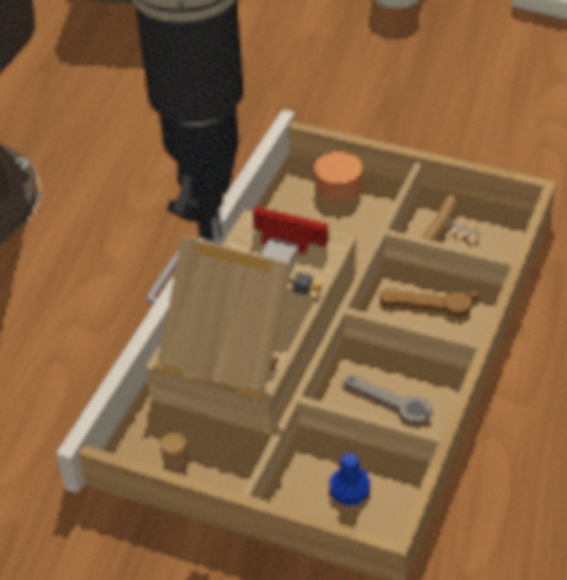

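```bash
python3 -m creep '[{"ax":0,"ay":0,"az":0,"x":0,"y":0.1,"z":0.18,"grip":1},{"ax":0,"ay":0,"az":0,"x":0,"y":0.25,"z":0.18,"grip":1},{"ax":0,"ay":0,"az":0,"x":0,"y":0.3,"z":0.18,"grip":1},{"ax":0,"ay":0,"az":0,"x":0,"y":0.35,"z":0.18,"grip":1},{"ax":0,"ay":0,"az":0,"x":0,"y":0.4,"z":0.18,"grip":1},{"ax":0,"ay":0,"az":0,"x":0,"y":0.45,"z":0.18,"grip":1},{"ax":0,"ay":0,"az":0,"x":0,"y":0.5,"z":0.18,"grip":1},{"ax":0,"ay":0,"az":0,"x":0,"y":0.55,"z":0.18,"grip":1},{"ax":0,"ay":0,"az":0,"x":0,"y":0.6,"z":0.18,"grip":1},{"ax":0,"ay":0,"az":0,"x":0,"y":0.65,"z":0.18,"grip":1}]'
```

```text
time: 2.45
tcp_pos: [0.4657, -0.2135, 0.1207]
ee_rot: [[0.992, 0.001, 0.124], [-0.124, -0.0, 0.992], [0.001, -1.0, -0.0]]
wrist_force: [-0.1, -0.5, 2.0]
finger_gap: 0.001
```

```bash
python3 go.py '[.467,-.209,.065]'
python3 - <<'E'
from h import *
from cell import get_image
d=get_image("side");p=d["pixels"][:,:,::-1]
p=p[110:325,205:415]
cv2.imwrite("pics/side2.png",cv2.resize(p,None,fx=2.7,fy=2.7,interpolation=cv2.INTER_CUBIC))
E
```

```text
2.45 [ 0.4657 -0.2135  0.1207] [-0.1133 -0.5159  1.9818]
[[ 0.9923  0.0006  0.1239]
 [-0.1239 -0.0001  0.9923]
 [ 0.0006 -1.     -0.0001]]
rows xyz [0.0036 0.2783 0.0234]
```

View pics/side2.png

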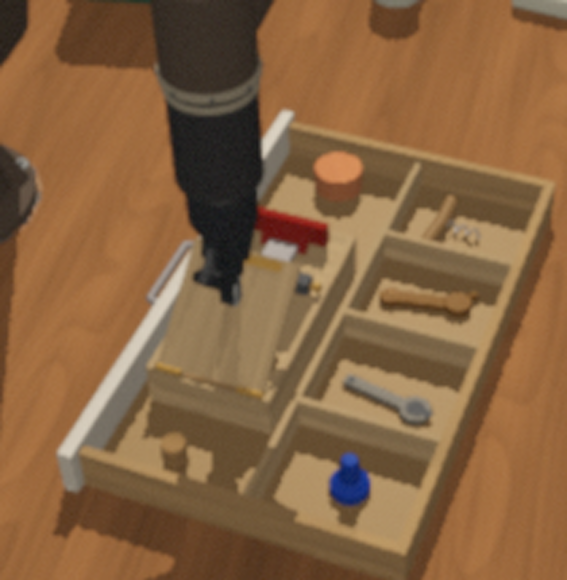

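```bash
python3 -m creep '[{"ax":0,"ay":0,"az":0,"x":0,"y":0.05,"z":0,"grip":1},{"ax":0,"ay":0,"az":0,"x":0,"y":0.1,"z":0,"grip":1},{"ax":0,"ay":0,"az":0,"x":0,"y":0.15,"z":0,"grip":1},{"ax":0,"ay":0,"az":0,"x":0,"y":0.19,"z":0,"grip":1},{"ax":0,"ay":0,"az":0,"x":0,"y":0.22,"z":0,"grip":1},{"ax":0,"ay":0,"az":0,"x":0,"y":0.24,"z":0,"grip":1},{"ax":0,"ay":0,"az":0,"x":0,"y":0.255,"z":0,"grip":1},{"ax":0,"ay":0,"az":0,"x":0,"y":0.265,"z":0,"grip":1}]'
```

```text
time: 3.17
tcp_pos: [0.4653, -0.2133, 0.0679]
ee_rot: [[0.992, -0.001, 0.124], [-0.124, 0.0, 0.992], [-0.001, -1.0, 0.0]]
wrist_force: [-0.6, 1.8, 2.1]
finger_gap: -0.001
```

```bash
python3 -m creep '[{"ax":0,"ay":0,"az":0,"x":0,"y":0.005,"z":0,"grip":1},{"ax":0,"ay":0,"az":0,"x":0,"y":0.01,"z":0,"grip":1},{"ax":0,"ay":0,"az":0,"x":0,"y":0.01,"z":0,"grip":1}]'
```

```text
time: 3.42
tcp_pos: [0.4654, -0.2133, 0.0663]
ee_rot: [[0.992, 0.0, 0.124], [-0.124, -0.0, 0.992], [0.0, -1.0, 0.0]]
wrist_force: [-0.0, -0.6, 0.2]
finger_gap: -0.002
```

```bash
python3 -m creep '[{"ax":0,"ay":0,"az":0,"x":0,"y":0.005,"z":0,"grip":1},{"ax":0,"ay":0,"az":0,"x":0,"y":0.01,"z":0,"grip":1}]';python3 -m creep '[{"ax":0,"ay":0,"az":0,"x":0,"y":0.005,"z":0,"grip":1},{"ax":0,"ay":0,"az":0,"x":0,"y":0.005,"z":0,"grip":1}]'
```

```text
time: 3.58
tcp_pos: [0.4655, -0.2134, 0.0645]
ee_rot: [[0.992, 0.0, 0.124], [-0.124, 0.0, 0.992], [0.0, -1.0, 0.0]]
wrist_force: [0.1, 1.8, 2.3]
finger_gap: 0.0
time: 3.75
tcp_pos: [0.4656, -0.2134, 0.064]
ee_rot: [[0.992, 0.0, 0.123], [-0.123, -0.0, 0.992], [0.0, -1.0, -0.0]]
wrist_force: [-2.7, 2.2, 8.8]
finger_gap: 0.005
```

```bash
python3 -m creep '[{"ax":0,"ay":0,"az":0,"x":0,"y":0.004,"z":0,"grip":1},{"ax":0,"ay":0,"az":0,"x":0,"y":0.004,"z":0,"grip":1}]'; python3 go.py '[.495,.015,.15]'
```

```text
time: 3.92
tcp_pos: [0.4656, -0.2134, 0.0639]
ee_rot: [[0.992, 0.001, 0.123], [-0.123, -0.0, 0.992], [0.001, -1.0, -0.0]]
wrist_force: [-5.1, 4.3, 16.2]
finger_gap: -0.001
3.9167 [ 0.4656 -0.2134  0.0639] [-5.0729  4.2662 16.2191]
[[ 0.9924  0.0007  0.1231]
 [-0.1231 -0.0004  0.9924]
 [ 0.0007 -1.     -0.0003]]
rows xyz [ 0.0054 -0.4309  1.1511]
```

```bash
python3 -m creep '[{"ax":0,"ay":0,"az":0,"x":0,"y":-0.1,"z":0,"grip":1},{"ax":0,"ay":0,"az":0,"x":0,"y":-0.3,"z":0,"grip":1},{"ax":0,"ay":0,"az":0,"x":0,"y":-0.5,"z":0,"grip":1},{"ax":0,"ay":0,"az":0,"x":0,"y":-0.55,"z":0.2,"grip":1},{"ax":0,"ay":0,"az":0,"x":0,"y":-0.55,"z":0.4,"grip":1},{"ax":0,"ay":0,"az":0,"x":0,"y":-0.55,"z":0.6,"grip":1},{"ax":0,"ay":0,"az":0,"x":0,"y":-0.55,"z":0.8,"grip":1},{"ax":0,"ay":0,"az":0,"x":0,"y":-0.55,"z":1,"grip":1},{"ax":0,"ay":0,"az":0,"x":0,"y":-0.55,"z":1,"grip":1},{"ax":0,"ay":0,"az":0,"x":0,"y":-0.55,"z":1,"grip":1}]'
python3 -m creep '[{"ax":0,"ay":0,"az":0,"x":0,"y":0,"z":0.15,"grip":1},{"ax":0,"ay":0,"az":0,"x":0,"y":0,"z":0.3,"grip":1},{"ax":0,"ay":0,"az":0,"x":0,"y":0,"z":0.3,"grip":1}]'
python3 go.py '[.495,.015,.15]'
python3 - <<'E'
from h import *
from cell import get_image
for n in("top","side"):
    d=get_image(n);p=d["pixels"][:,:,::-1]
    np.savez(f"{n}3.npz",**{k:np.array(v) for k,v in d.items()})
    p=p[140:280,260:450] if n=="top" else p[145:325,225:415]
    cv2.imwrite(f"pics/{n}3.png",cv2.resize(p,None,fx=4 if n=="top" else 3.3,fy=4 if n=="top" else 3.3,interpolation=cv2.INTER_CUBIC))
E
```

```text
time: 4.75
tcp_pos: [0.4904, -0.0128, 0.1725]
ee_rot: [[0.993, 0.0, 0.12], [-0.12, 0.0, 0.993], [0.0, -1.0, 0.0]]
wrist_force: [0.0, 0.0, 0.4]
finger_gap: 0.002
time: 5.0
tcp_pos: [0.4986, 0.0467, 0.1726]
ee_rot: [[0.992, 0.001, 0.123], [-0.123, 0.0, 0.992], [0.001, -1.0, 0.001]]
wrist_force: [0.8, 0.1, 0.4]
finger_gap: 0.002
5.0 [0.4986 0.0467 0.1726] [0.8484 0.0627 0.3897]
[[ 0.9924  0.001   0.1232]
 [-0.1232  0.0004  0.9924]
 [ 0.001  -1.      0.0005]]
rows xyz [ 0.0015  0.1128 -0.1596]
```

View pics/side3.png

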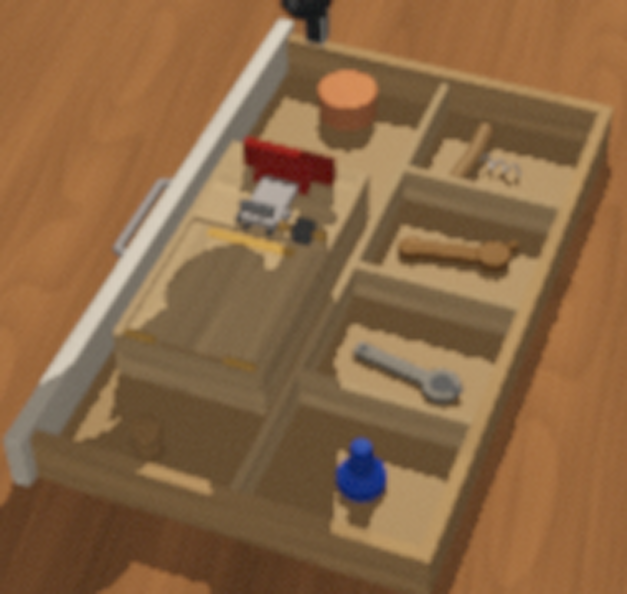

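View pics/top3.png

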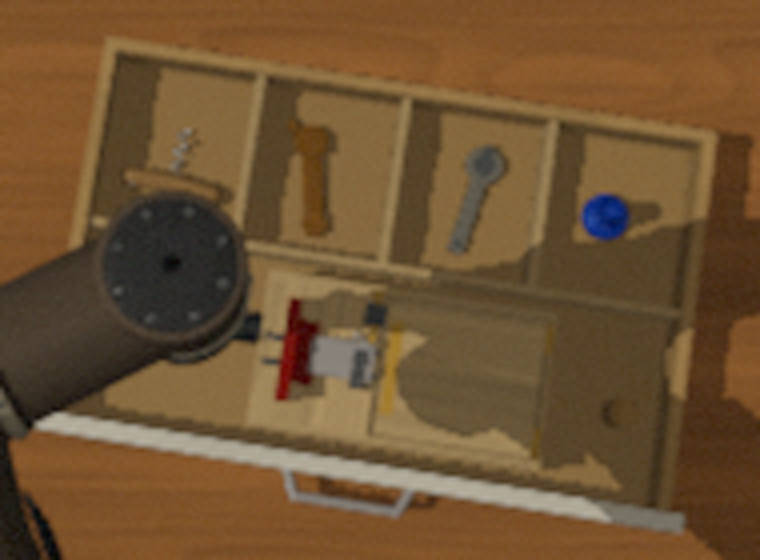

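```bash
python3 - <<'E'
from h import *
np.set_printoptions(precision=4,suppress=True)
T=load("top3.npz");S=load("side3.npz")
for d,n,b in((T,"top",(215,245,322,345)),(S,"side",(184,206,296,329))):
    p=d["pixels"].astype(int); m=np.zeros(p.shape[:2],np.uint8); r=p[...,0]-np.maximum(p[...,1],p[...,2])
    y0,y1,x0,x1=b; m[y0:y1,x0:x1]=(r[y0:y1,x0:x1]>45)
    ys,xs=np.nonzero(m)
    rect=cv2.boxPoints(cv2.minAreaRect(np.c_[xs,ys].astype(np.float32))); print(n,m.sum(),rect.tolist())
    if n=="top":
        for v in range(214,242,3):
            x=np.nonzero(m[v])[0]
            if len(x): print(v,x.min(),x.max(),plane(d,x.min()-.5,v,.099),p[v,322:338,0])
h=plane(T,260+262/4-.4,140+348/4-.4,.08);print("rod end",h)
ex=np.array([.992,-.1235,0])
for f in((.487,-.043,.099),(.488,-.0385,.099)):print(proj(T,f),proj(S,f))
E
```

```text
top 127 [[328.32366943359375, 238.89593505859375], [332.04620361328125, 214.69940185546875], [338.95947265625, 215.76300048828125], [335.2369384765625, 239.95953369140625]]
217 332 334 [ 0.5224 -0.0405  0.099 ] [107 116 113 138 150 152 151 155 159 140  96  76  79  88 102 105]
220 332 335 [ 0.5112 -0.0407  0.099 ] [ 33  37  32 110 145 152 151 155 162 132  72  77  72  69  72  85]
223 332 337 [ 0.5   -0.041  0.099] [ 28  31  61 113 113  91 115 123 120 104  99 103  83  68  67  66]
226 331 336 [ 0.4887 -0.0375  0.099 ] [123 118 142 153 151 154 160 160 144 119 120 107  75  65  63  76]
229 330 336 [ 0.4774 -0.034   0.099 ] [135 141 143 128 115 123 125 125 122 121 120  97  63  64  64  78]
232 330 335 [ 0.4663 -0.0343  0.099 ] [139 146 153 155 161 160 160 143 115 117 108  84  65  65  73  85]
235 329 336 [ 0.455  -0.0308  0.099 ] [139 150 160 162 159 160 154 134 118 119 104  88  78  71  65  78]
238 329 331 [ 0.4439 -0.031   0.099 ] [147 158 161 162 159 159 147 123 117 117 107 106 102 100 101  99]
side 284 [[295.79241943359375, 197.22640991210938], [299.339599609375, 184.81130981445312], [327.075439453125, 192.73583984375], [323.52825927734375, 205.15093994140625]]
rod end [ 0.4874 -0.0176  0.08  ]
[331.9723 226.4883] [312.042  189.6447]
[330.7697 226.1892] [312.6801 188.7861]
```

```bash
python3 -m creep '[{"ax":0,"ay":0,"az":0,"x":0,"y":0.1,"z":-0.12,"grip":1},{"ax":0,"ay":0,"az":0,"x":0,"y":0.25,"z":-0.24,"grip":1},{"ax":0,"ay":0,"az":0,"x":0,"y":0.32,"z":-0.24,"grip":1},{"ax":0,"ay":0,"az":0,"x":0,"y":0.38,"z":-0.24,"grip":1},{"ax":0,"ay":0,"az":0,"x":0,"y":0.41,"z":-0.24,"grip":1},{"ax":0,"ay":0,"az":0,"x":0,"y":0.43,"z":-0.24,"grip":1},{"ax":0,"ay":0,"az":0,"x":0,"y":0.44,"z":-0.24,"grip":1},{"ax":0,"ay":0,"az":0,"x":0,"y":0.44,"z":-0.24,"grip":1}]'
python3 - <<'E'
from h import *
from cell import get_image
for n in("top","side"):
    d=get_image(n);p=d["pixels"][:,:,::-1]
    p=p[200:260,290:390] if n=="top" else p[150:250,260:380]
    cv2.imwrite(f"pics/{n}4.png",cv2.resize(p,None,fx=5,fy=5,interpolation=cv2.INTER_CUBIC))
E
```

```text
time: 5.77
tcp_pos: [0.4918, -0.0032, 0.0846]
ee_rot: [[0.992, 0.0, 0.124], [-0.124, 0.0, 0.992], [0.0, -1.0, 0.0]]
wrist_force: [1.1, 0.1, -0.1]
finger_gap: -0.0
```

View pics/side4.png

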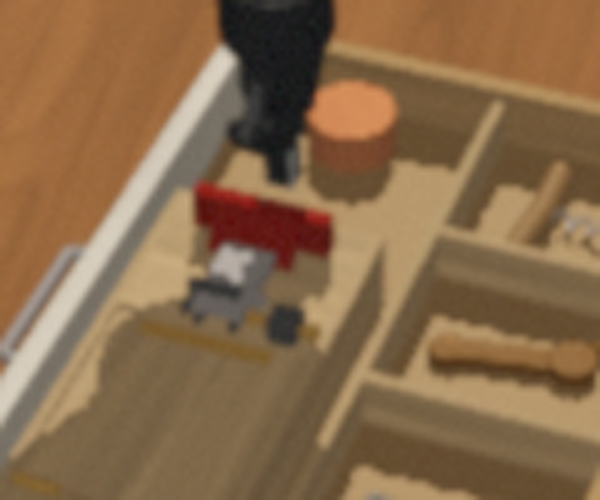

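```bash
python3 -m creep '[{"ax":0,"ay":0,"az":0,"x":0,"y":0,"z":-0.03,"grip":1},{"ax":0,"ay":0,"az":0,"x":0,"y":0,"z":-0.06,"grip":1},{"ax":0,"ay":0,"az":0,"x":0,"y":0,"z":-0.09,"grip":1},{"ax":0,"ay":0,"az":0,"x":0,"y":0,"z":-0.12,"grip":1},{"ax":0,"ay":0,"az":0,"x":0,"y":0,"z":-0.15,"grip":1},{"ax":0,"ay":0,"az":0,"x":0,"y":0,"z":-0.15,"grip":1}]'
python3 -m creep '[{"ax":0,"ay":0,"az":0,"x":0,"y":0,"z":-0.02,"grip":1},{"ax":0,"ay":0,"az":0,"x":0,"y":0,"z":-0.04,"grip":1},{"ax":0,"ay":0,"az":0,"x":0,"y":0,"z":-0.06,"grip":1},{"ax":0,"ay":0,"az":0,"x":0,"y":0,"z":-0.08,"grip":1},{"ax":0,"ay":0,"az":0,"x":0,"y":0,"z":-0.08,"grip":1}]'
```

```text
time: 6.37
tcp_pos: [0.488, -0.033, 0.0848]
ee_rot: [[0.992, 0.001, 0.125], [-0.125, 0.001, 0.992], [0.001, -1.0, 0.001]]
wrist_force: [-1.4, 4.4, 1.8]
finger_gap: -0.001
time: 6.78
tcp_pos: [0.486, -0.0488, 0.0847]
ee_rot: [[0.992, 0.001, 0.124], [-0.124, 0.001, 0.992], [0.001, -1.0, 0.001]]
wrist_force: [-1.6, 5.8, 2.1]
finger_gap: -0.001
```

```bash
python3 -m creep '[{"ax":0,"ay":0,"az":0,"x":0,"y":0,"z":-0.02,"grip":1},{"ax":0,"ay":0,"az":0,"x":0,"y":0,"z":-0.04,"grip":1},{"ax":0,"ay":0,"az":0,"x":0,"y":0,"z":-0.04,"grip":1}]'
python3 -m creep '[{"ax":0,"ay":0,"az":0,"x":0,"y":0,"z":-0.01,"grip":1},{"ax":0,"ay":0,"az":0,"x":0,"y":0,"z":-0.02,"grip":1},{"ax":0,"ay":0,"az":0,"x":0,"y":0,"z":-0.02,"grip":1}]'
python3 - <<'E'
from h import *
from cell import get_image
for n in("side",):
    d=get_image(n);p=d["pixels"][:,:,::-1]
    p=p[150:250,260:380]
    cv2.imwrite(f"pics/{n}5.png",cv2.resize(p,None,fx=5,fy=5,interpolation=cv2.INTER_CUBIC))
E
```

```text
time: 7.03
tcp_pos: [0.4851, -0.0565, 0.0847]
ee_rot: [[0.992, 0.001, 0.124], [-0.124, 0.001, 0.992], [0.001, -1.0, 0.001]]
wrist_force: [-2.3, 6.6, 3.0]
finger_gap: -0.0
time: 7.28
tcp_pos: [0.4846, -0.0603, 0.0847]
ee_rot: [[0.992, 0.001, 0.124], [-0.124, 0.001, 0.992], [0.0, -1.0, 0.001]]
wrist_force: [-1.8, 7.5, 4.5]
finger_gap: -0.006
```

View pics/side5.png

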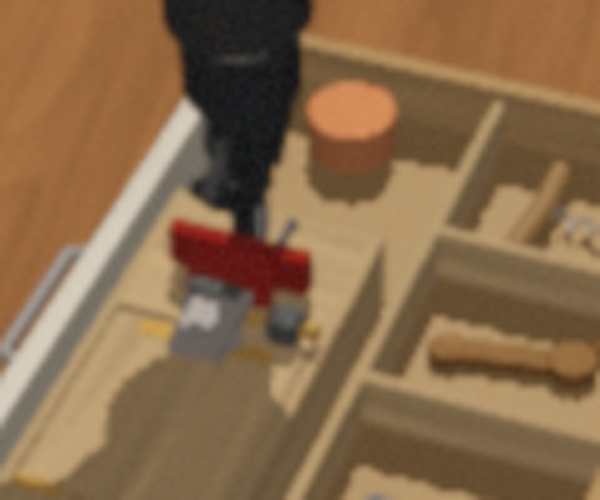

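```bash
python3 -m creep '[{"ax":0,"ay":0,"az":0,"x":0,"y":0,"z":-0.01,"grip":1},{"ax":0,"ay":0,"az":0,"x":0,"y":0,"z":-0.015,"grip":1},{"ax":0,"ay":0,"az":0,"x":0,"y":0,"z":-0.015,"grip":1}]'
python3 -m creep '[{"ax":0,"ay":0,"az":0,"x":0,"y":0,"z":-0.01,"grip":1},{"ax":0,"ay":0,"az":0,"x":0,"y":0,"z":-0.015,"grip":1},{"ax":0,"ay":0,"az":0,"x":0,"y":0,"z":-0.015,"grip":1}]'
```

```text
time: 7.58
tcp_pos: [0.4842, -0.0631, 0.0847]
ee_rot: [[0.992, 0.001, 0.124], [-0.124, 0.001, 0.992], [0.001, -1.0, 0.001]]
wrist_force: [-1.9, 8.2, 3.5]
finger_gap: 0.001
time: 7.83
tcp_pos: [0.4842, -0.0644, 0.0848]
ee_rot: [[0.992, 0.002, 0.125], [-0.125, 0.004, 0.992], [0.001, -1.0, 0.004]]
wrist_force: [-3.9, 19.6, 5.1]
finger_gap: 0.001
```

```bash
python3 -m creep '[{"ax":0,"ay":0,"az":0,"x":0,"y":0,"z":0.03,"grip":1},{"ax":0,"ay":0,"az":0,"x":0,"y":0,"z":0.06,"grip":1},{"ax":0,"ay":0,"az":0,"x":0,"y":0,"z":0.09,"grip":1},{"ax":0,"ay":0,"az":0,"x":0,"y":0,"z":0.12,"grip":1},{"ax":0,"ay":0,"az":0,"x":0,"y":0,"z":0.15,"grip":1},{"ax":0,"ay":0,"az":0,"x":0,"y":0,"z":0.2,"grip":1},{"ax":0,"ay":0,"az":0,"x":0,"y":0,"z":0.3,"grip":1},{"ax":0,"ay":0,"az":0,"x":0,"y":-0.15,"z":0.35,"grip":1},{"ax":0,"ay":0,"az":0,"x":0,"y":-0.35,"z":0.5,"grip":1},{"ax":0,"ay":0,"az":0,"x":0,"y":-0.55,"z":0.7,"grip":1},{"ax":0,"ay":0,"az":0,"x":0,"y":-0.65,"z":0.85,"grip":1},{"ax":0,"ay":0,"az":0,"x":0,"y":-0.65,"z":1,"grip":1},{"ax":0,"ay":0,"az":0,"x":0,"y":-0.65,"z":1,"grip":1},{"ax":0,"ay":0,"az":0,"x":0,"y":-0.65,"z":1,"grip":1}]'
python3 - <<'E'
from h import *
from cell import get_image
for n in("top","side"):
    d=get_image(n);p=d["pixels"][:,:,::-1]
    np.savez(f"{n}6.npz",**{k:np.array(v) for k,v in d.items()})
    p=p[140:280,260:450] if n=="top" else p[145:325,225:415]
    cv2.imwrite(f"pics/{n}6.png",cv2.resize(p,None,fx=4 if n=="top" else 3.3,fy=4 if n=="top" else 3.3,interpolation=cv2.INTER_CUBIC))
T=load("top6.npz");p=T["pixels"].astype(int);r=p[...,0]-np.maximum(p[...,1],p[...,2])
for v in(217,226,235):
    x=325+np.nonzero(r[v,325:360]>45)[0]; print(v,x, [plane(T,x.min()-.5,v,.099)] if len(x) else '')
E
```

```text
time: 9.0
tcp_pos: [0.5089, 0.1343, 0.2151]
ee_rot: [[0.993, 0.001, 0.121], [-0.121, 0.001, 0.993], [0.001, -1.0, 0.001]]
wrist_force: [0.9, -0.2, 0.7]
finger_gap: 0.0
217 [338 339 340] [array([ 0.52300681, -0.06287834,  0.099     ])]
226 [336 337 338 339 340 341 342] [array([ 0.48915762, -0.05609163,  0.099     ])]
235 [335 336 337 338 339 340 341 342] [array([ 0.45560117, -0.05305548,  0.099     ])]
```

View pics/side6.png

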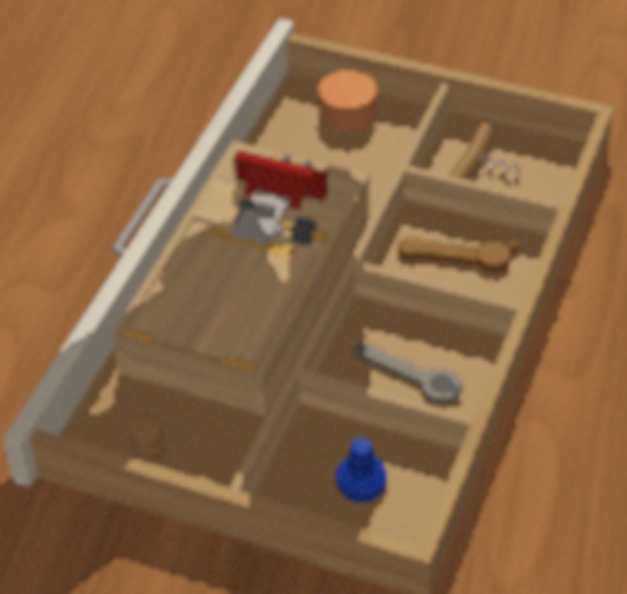

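View pics/top6.png

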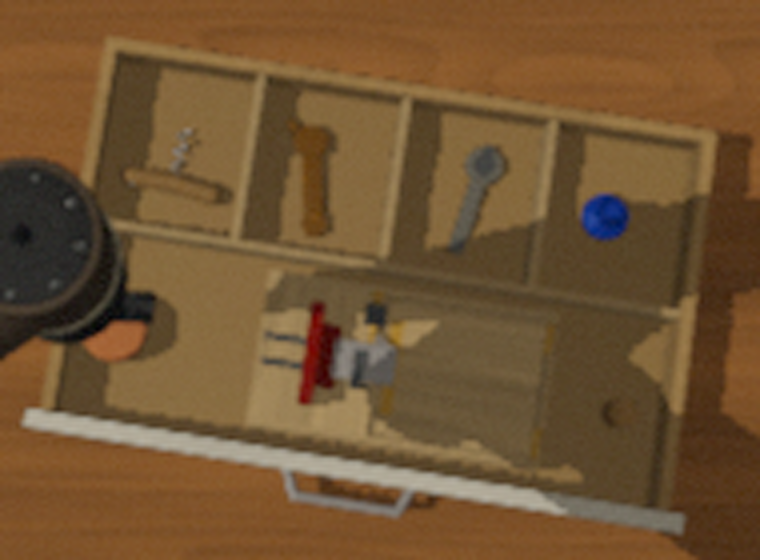

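```bash
python3 -c "
from cell import order,readout
print(order.close_job()); print(readout.get_state()['time'])"
```

```text
the job is handed in; nothing more can be done
None
the job is handed in; nothing more can be done
```

I did both steps in the order asked and handed the job in at about 9 s of the 38 s; the hand-in reports no verdict.

- **Flap:** I pressed it down with the closed fingers until it stopped firmly at z = 0.064 m, where the deck height puts it. The wrist force reached about 17 N. The pictures taken before and after the slide push show it flush with the deck.
- **Slide:** I pushed the red bar until it met its end stop, where the force jumped from 8 N to 20 N and it stopped moving, and then let it spring back. In the last top view the rear of the bar is 19 to 22 mm on from where it started, against the expected 22 mm. At 4 mm per pixel, that fits the latched position and rules out a return to 0. The tongue is visible over the flap's brass strip.
- **Other items:** in the last close-up views the tin, cork and openers are where they were. The mug and jar were outside those views, and I did not check them again. The arm ended clear of everything, about 0.18 m above the tin, with the wrist force reading about 1 N.
- **Disagreements:** my first estimate of the hinge line differed by about 1 cm between methods. That made no difference to the pressing, and no later check disagreed. The first move command was refused for missing fields, so nothing moved on it.

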